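# Dispense one colour cake and push it onto the paper

## Task

On the puppet painter's bench, press the red plunger of the blue dispenser once, all the way down, and let it spring back up, so that a single red colour cake comes out of the front slot. Then push that cake along the table with the fingertips until it lies flat and wholly on the blue-edged paper round. Do not pick the cake up, leave the other cakes in the dispenser, and leave the two jars and the brush where they are.

Things in the scene. Friction and masses are not known exactly. Their poses are not given: they have to be found in the camera images.
- dispenser: Blue dispenser fixed to the table. Origin: on the table, under the centre of its clear magazine (42 x 42 mm, 50 mm tall). Cakes and the pusher come out along its -x by a slot 16 mm high at table level. Behind (+x) is the blue housing: x 21 to 97 mm, 58 mm wide, 62 mm tall, with 6 mm high feet 80 mm wide.
- plunger (a joint): Plunger travel, m: 0 up, 0.025 fully down; moves straight down and springs back by itself. About 4 N starts it, 11 N holds it down. A pusher moves 2.8 times as far: a full press leaves the red cake on the table, its centre about 70 mm in front of the dispenser's origin (its -x). The cake stays there as the plunger rises; the next cake drops, and another press would eject it.
- plunger_top (a point): Centre of the top of the plunger's round red cap (34 mm diameter, 10 mm thick). When up it is 96 mm above the table, 60 mm behind the dispenser's origin (along its +x); it moves with the plunger.
- cake_red: Red square cake of hard colour, 32 x 32 x 12 mm, about 22 g, loose, at first lowest in the magazine, flat on the table. Origin: centre of its underside; z is up when flat; x and y run along its sides.
- cake_green: Green cake of the same size (origin: centre of its underside), on top of the red one; must stay in the magazine.
- cake_yellow: Yellow cake of the same size (origin: centre of its underside), on top of the green one; must stay in the magazine.
- paper: White paper round with a blue edge, 100 mm diameter over the edge, stuck flat on the table: no step, a cake slides straight onto it. Origin: its centre, at table level. It lies to the left or the right of the dispenser.
- green_jar: Closed green glass jar, 60 mm diameter, 85 mm tall, loose, a bystander. Origin: centre of its underside. It stands on the opposite side of the dispenser from the paper.
- yellow_jar: Closed yellow jar, 64 mm diameter, 75 mm tall, loose, a bystander. Origin: centre of its underside.
- brush: Brush about 180 mm long lying along its own x axis, loose, a bystander. Origin: under its middle.
Things that resemble listed ones, but are neither listed nor needed, are in the scene too. Of the things like the dispenser, leave any that is turquoise; of the rest the smaller one is meant.

How it is judged:
By the outcome, as a careful person would: the job done as asked, in the order asked, and still so for the second after the job is handed in, with the robot touching nothing.
It also fails if it takes over 64 s, if anything falls off the work surface, if the arm or the gripper's body presses on something with over 40 N, if the wrist force passes 120 N, or if a joint passes its speed limit or range.

## Robot

A 7-joint arm with a two-finger parallel gripper is mounted at the origin on the work surface. World frame = base frame: x ahead of the robot, y to its left, z up, the work surface at z = 0. Lengths are in m, angles in rad, forces in N, time in s.
With the tool pointing down it reaches from about 0.425 to 0.875 m from the base axis. Payload 4.7 kg.
Tool frame: the origin (TCP) lies where the fingers leave the gripper's body, on its centre line; the fingertips stand 70 mm ahead of it and the grasp point (between the pads) lies 51 mm ahead of it; z points along the fingers, y is the line along which they close (so a half turn about z gives the same grasp; the last joint's range is limited). The gripper opens to 87 mm and grips with 3 to 60 N. Pads are 19 mm wide; open, the fingers measure 117 mm over their backs; the gripper's body (75 mm by 190 mm) begins 51 mm behind the grasp point.
Start: joints at [-1.088, 0.321, -0.07, 1.45, 0.023, 1.371, -0.057], TCP at [0.294, 0.58, 0.292] pointing down, gripper open.
Joint ranges: [-2.86, 2.86], [-0.3, 2.09], [-1.38, 1.24], [0.06, 2.45], [-1.56, 4.7], [0.09, 2.05], [-2.69, 2.69]. Speed limits (rad/s): [2.57, 2.57, 3.14, 3.14, 3.14, 3.14, 3.14].

## Interface

Orientations are given as a rotation vector (axis times angle).
In Python, from bench import ctrl gives the robot as it stands.
- The arm moves only by the tool play_rows, never from a script. Its argument "increments" is a list that holds one entry, the list of rows, each a list of 7 numbers: the shift along the tool's x, y, z as a fraction of full scale, then the turn, a rotation vector about the tool's x, y, z as a fraction of full scale, then the gripper command: -1 is shut, 1 is fully open, values between are in proportion. A call has 1 to 8 rows; each row is the pose to reach, as a shift and turn from the pose commanded when the call began, along the tool's axes at that moment; what a row does not reach only later rows make up. Full scale, the value 1, is 0.1 m for a shift and 90 degrees for a turn. A row lasts 1/10 s, in which the tool goes at most 50 mm and 8.59 degrees, less where a joint would pass 70% of its speed; a pose out of reach is approached as far as the arm can. A call with a number of a shift or a turn outside -1 to 1 is refused whole. A call with a gripper value outside its range is refused whole. The fingers move at their own pace and stop on an object; "squeeze" is the grip in N (left out, the last holds). Time passes only in rows, so rows that repeat a pose let the fingers close. It gives the time, the measured TCP pose, the force, the opening and the grip force at its end, in the units of the state.
- ctrl.get_state(): the state, without advancing time (a new reading comes with each control period).
- ctrl.get_image(name): name is "scene" or "side" or "wrist"; returns the picture (420x560x3 uint8, red, green, blue); there is no depth.
- ctrl.get_calibration(name): a dict with "vertical_fov" (degrees; the focal length in pixels is half the picture's height over the tangent of half this angle, whatever the lens; pixels are square), "cx", "cy" (the principal point, pixels), "R" (3x3) and "t" (3): a world point X has camera coordinates R X + t; the wrist camera has in their place "T_tool_cam" (4x4, takes a point from camera to tool coordinates, whose origin is the TCP and whose axes are the flange's). Camera axes: x right, y down, z forward; pixel columns grow to the right and rows downward; lengths in m; the calibration is good to about 2 mm. A picture is of the moment at which its call begins: read the wrist's pose just before it. get_calibration takes no time and is no camera call.
- ctrl.close_job(): hands the job in; it is judged then, once.
The state is a dict: "time": time; "joint_positions": joint angles; "qd": joint speeds; "joint_torque": joint torques, N m; "position": TCP position; "tool_rot": TCP orientation; "ft_force": force on the tool from outside, world axes, zero at the start; "torque": the same for the moment, N m; "grip_width": opening from 0.0 (shut) to 1.0 (fully open); "grip_force": force on a finger pad.
Only numpy, scipy, OpenCV 4.12 (cv2) and the standard library are available. Lean on these libraries where they do the work, as an engineer would, in place of code of your own. Each camera call takes 0.05 s, during which the arm holds its last target. There are 200 camera calls.

## Working session

There is one attempt and no reset: what is moved stays moved. The work goes in short steps, Python scripts to look and compute and a tool call to move; the robot and the scene stay as the last step left them, time stands still between calls to the robot, and variables do not carry over. Pictures are saved under pics/ and viewed, at most 10 in all, crops included, and the job is handed in when it is done.

Besides the shell and the picture viewer there is one more tool, called after ">>>" as a command line: name --argument value ..., lists and objects as JSON in quotes. play_rows: Moves the arm, as the interface text tells. Shift numbers are shares of 0.1 m and turn numbers shares of 90 degrees, none past 1 either way. Its arguments: {"type":"object","properties":{"increments":{"type":"array"},"squeeze":{"type":"number"}},"required":["increments"]}

```bash
mkdir -p pics; cat > h.py <<'E'
import numpy as np, cv2
from bench import ctrl
from scipy.spatial.transform import Rotation as Ro
def cam(name,s=None):
    c=ctrl.get_calibration(name); f=210/np.tan(np.radians(c["vertical_fov"])/2)
    if name=="wrist":
        s=s or ctrl.get_state(); T=np.eye(4);T[:3,:3]=Ro.from_rotvec(s["tool_rot"]).as_matrix();T[:3,3]=s["position"]
        M=np.linalg.inv(T@np.array(c["T_tool_cam"])); R,t=M[:3,:3],M[:3,3]
    else: R,t=np.array(c["R"]),np.array(c["t"]).ravel()
    return f,c["cx"],c["cy"],R,t
def ray(C,u,v,z=0.):
    f,cx,cy,R,t=C; o=-R.T@t; d=R.T@np.array([(u-cx)/f,(v-cy)/f,1]); return o+d*(z-o[2])/d[2]
def proj(C,X):
    f,cx,cy,R,t=C; p=R@np.array(X)+t; return np.array([f*p[0]/p[2]+cx,f*p[1]/p[2]+cy])
def shot(name,fn):
    s=ctrl.get_state(); im=ctrl.get_image(name); cv2.imwrite(fn,im[...,::-1]); return im,cam(name,s)
E
python3 - <<'E'
from h import *
for n in("scene","side"):
    im,C=shot(n,f"pics/{n}0.png"); print(n,-C[3].T@C[4])
print(ctrl.get_calibration("scene"))
s=ctrl.get_state();print(s["tool_rot"],s["position"],s["ft_force"],s["time"])
a=np.array(ctrl.get_image("wrist"))
cv2.imwrite("pics/w0.png",a[...,::-1])
E
```

```text
scene [1.08223684 0.62789645 0.79218503]
side [ 0.06631272 -0.47992776  0.60735975]
{'vertical_fov': 44.06994370886949, 'cx': 295.5746933126862, 'cy': 210.0961371991022, 'R': array([[-0.77822875,  0.62793638,  0.00747783],
       [ 0.40070679,  0.50571138, -0.76399612],
       [-0.48352258, -0.59156733, -0.64517751]]), 't': array([ 0.44202498, -0.14596774,  1.40582893])}
[-7.29517609e-01 -3.05540967e+00  2.67297696e-03] [0.29354313 0.57951974 0.29126694] [ 0.92099954  0.79986687 -0.07136551] 0.1
```

View pics/scene0.png

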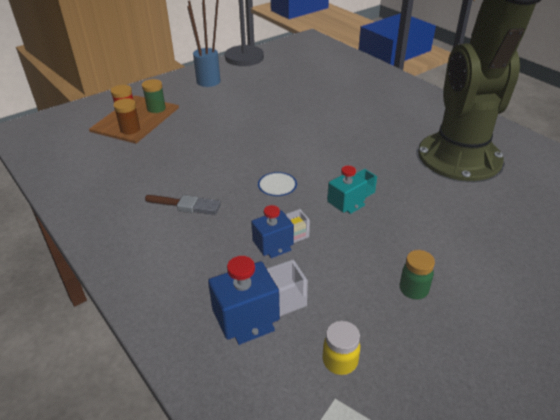

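View pics/side0.png

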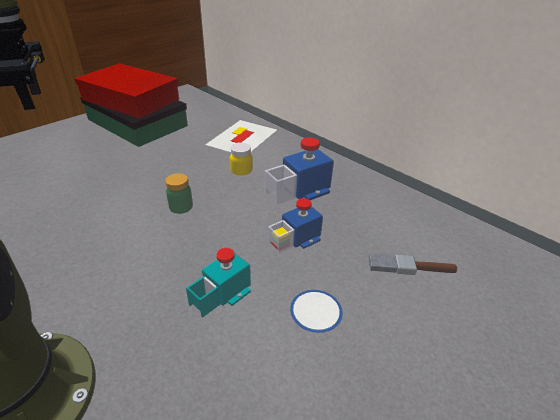

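Lookalikes: turquoise dispenser (scene 350,188; side 225,278), big blue one with an empty magazine (scene 245,300; side 308,172), and small blue one with a yellow cake on top (scene 273,230; side 302,225). By the description I choose the small blue one. The paper is at scene (277,184), side (316,311). The jars are at scene (418,275) and (341,347), and the brush at (183,204). I'll check with a close crop and measure.

```bash
python3 - <<'E'
from h import *
I={n:cv2.imread(f"pics/{n}0.png") for n in("scene","side")}
def comp(n,lo,hi,near):
    m=cv2.inRange(cv2.cvtColor(I[n],cv2.COLOR_BGR2HSV),lo,hi)
    k,l,st,ce=cv2.connectedComponentsWithStats(m)
    i=min((i for i in range(1,k) if st[i,4]>25),key=lambda i:np.hypot(*(ce[i]-near)))
    return ce[i],st[i],(l==i).astype(np.uint8)
Cs={n:cam(n) for n in I}
def tri(p):
    A=[];b=[]
    for n,(u,v) in p.items():
        f,cx,cy,R,t=Cs[n]
        for a,r,c in(((u-cx)/f,0,cx),((v-cy)/f,1,cy)):
            A.append(R[r]-a*R[2]); b.append(a*t[2]-t[r])
    return np.linalg.lstsq(np.array(A),np.array(b),rcond=None)[0]
red=((0,150,90),(8,255,255))
p={}
for n,near in(("scene",(272,212)),("side",(304,204))):
    c,st,_=comp(n,*red,near); p[n]=c; print(n,c,st, ray(Cs[n],*c,.091))
print("cap mid",tri(p))
for n,near in(("scene",(277,184)),("side",(316,311))):
    c,st,m=comp(n,(0,0,150),(180,60,255),near); print("paper",n,c,st,ray(Cs[n],*c,0))
for n,near in(("scene",(298,222)),("side",(281,232))):
    c,st,m=comp(n,(22,120,90),(34,255,255),near); print("yel",n,c,st,ray(Cs[n],*c,.036))
for nm,a,b in(("gjar",(418,296),(180,212)),("yjar",(341,371),(241,174)),("br1",(147,199),(456,268)),("br2",(219,209),(370,263))):
    print(nm,ray(Cs["scene"],*a)[:2],ray(Cs["side"],*b)[:2])
a=cv2.resize(I["scene"][195:265,240:325],None,fx=4.7,fy=6*.8); b=cv2.resize(I["side"][190:256,260:335],None,fx=5,fy=5.1)
h=336; cv2.imwrite("pics/crop.png",np.hstack([cv2.resize(a,(400,h)),cv2.resize(b,(382,h))]))
E
```

```text
scene [271.43548387 210.91129032] [265 206  14  12 124] [ 0.59793551 -0.04429815  0.091     ]
side [303.35514019 203.11214953] [296 198  15  12 107] [ 0.60201876 -0.04204599  0.091     ]
cap mid [ 0.59957481 -0.04317516  0.09277348]
paper scene [277.00517241 183.45862069] [260 173  35  22 580] [ 0.45990436 -0.20843217  0.        ]
paper side [315.92369773 310.36023478] [ 293  292   46   38 1363] [ 0.46039724 -0.2100011   0.        ]
yel scene [296.06122449 219.93877551] [291 217  11   7  49] [ 0.53584254 -0.03855679  0.036     ]
yel side [280.28333333 230.73333333] [275 227  12   8  60] [ 0.54504419 -0.02897476  0.036     ]
gjar [0.46404412 0.2578103 ] [0.44332227 0.22159526]
yjar [0.69812658 0.28658986] [0.66901468 0.25074964]
br1 [ 0.74420315 -0.3541328 ] [ 0.76381939 -0.34591157]
br2 [ 0.6281661  -0.21423031] [ 0.64127334 -0.20917409]
```

View pics/crop.png

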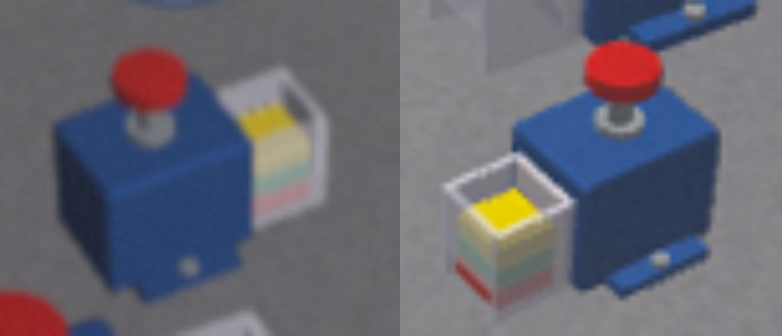

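View pics/w0.png

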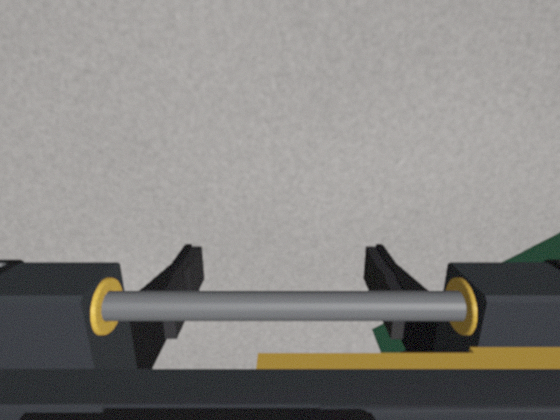

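The small blue one holds the red, green and yellow stack, so it is the right one. The wrist view shows only bare table. Next I work out where the neighbouring dispensers stand and the small one's yaw.

```bash
python3 - <<'E'
from h import *
Cs={n:cam(n) for n in("scene","side")}
def tri(a,b):
    A=[];B=[]
    for n,(u,v) in(("scene",a),("side",b)):
        f,cx,cy,R,t=Cs[n]
        for q,r in(((u-cx)/f,0),((v-cy)/f,1)): A.append(R[r]-q*R[2]); B.append(q*t[2]-t[r])
    return np.round(np.linalg.lstsq(np.array(A),np.array(B),rcond=None)[0],3)
print("turq cap",tri((348,170.5),(226,254)),"big cap",tri((241,267),(310,144)))
for p in((189,312),(188,290),(205,314)): print("turq mag side",ray(Cs["side"],*p)[:2].round(3))
# small: housing foot edge in side crop (crop x 400+..)
f=lambda x,y:(260+(x-400)*75/382,190+y*66/336)
a,b=f(622,297),f(711,248); print("foot",ray(Cs["side"],*a,.0)[:2],ray(Cs["side"],*b,.0)[:2])
g=lambda x,y:(240+x*85/400,195+y*70/336)
# magazine top rim and housing top edges
for nm,q in(("rim",[(445,188),(513,155),(574,205),(497,238)]),("hous",[(514,127),(585,190),(718,131)])):
    for x,y in q: print(nm,ray(Cs["side"],*f(x,y),.05 if nm=="rim" else .062)[:2].round(4))
for q in[(57,127),(106,192),(251,140)]: print("hous sc",ray(Cs["scene"],*g(*q),.062)[:2].round(4))
E
```

```text
turq cap [ 0.376 -0.049  0.093] big cap [0.759 0.081 0.131]
turq mag side [ 0.284 -0.047]
turq mag side [ 0.313 -0.001]
turq mag side [ 0.303 -0.071]
foot [ 0.57054784 -0.07909529] [ 0.62411591 -0.08538707]
rim [ 0.524  -0.0138]
rim [ 0.5614 -0.0182]
rim [ 0.5565 -0.0597]
rim [ 0.5175 -0.052 ]
hous [ 0.5649 -0.0149]
hous [ 0.5564 -0.0653]
hous [ 0.6284 -0.0783]
hous sc [ 0.6309 -0.0698]
hous sc [ 0.6384 -0.022 ]
hous sc [ 0.5677 -0.0087]
```

>>> play_rows --increments '[[[-0.5,-0.35,0,0,0,-0.095,-1],[-1,-0.7,0,0,0,-0.19,-1],[-1,-0.7,0,0,0,-0.19,-1],[-1,-0.7,0,0,0,-0.19,-1]]]' --squeeze 20

```text
time: 0.55
position: [0.3548, 0.4681, 0.2923]
tool_rot: [0.279, 3.127, -0.003]
ft_force: [0.1, -0.8, 0.1]
grip_width: 0.72
grip_force: 0.0
```

>>> play_rows --increments '[[[-0.33,-0.46,0,0,0,0,-1],[-0.66,-0.92,0,0,0,0,-1],[-0.66,-0.92,0,0,0,0,-1]]]'

```text
time: 0.85
position: [0.4036, 0.3657, 0.2922]
tool_rot: [0.278, 3.128, -0.003]
ft_force: [1.5, -0.4, 0.4]
grip_width: 0.445
grip_force: 0.0
```

>>> play_rows --increments '[[[-0.33,-0.46,0,0,0,0,-1],[-0.66,-0.92,0,0,0,0,-1],[-0.66,-0.92,0,0,0,0,-1]]]'

```text
time: 1.15
position: [0.4527, 0.2638, 0.2924]
tool_rot: [0.278, 3.128, -0.003]
ft_force: [-0.0, -0.7, -0.5]
grip_width: 0.169
grip_force: 0.0
```

>>> play_rows --increments '[[[-0.33,-0.46,0,0,0,0,-1],[-0.66,-0.92,0,0,0,0,-1],[-0.66,-0.92,0,0,0,0,-1]]]'

```text
time: 1.45
position: [0.5017, 0.162, 0.2924]
tool_rot: [0.278, 3.128, -0.003]
ft_force: [1.1, -0.1, 0.2]
grip_width: 0.011
grip_force: 0.0
```

>>> play_rows --increments '[[[-0.33,-0.46,0,0,0,0,-1],[-0.66,-0.92,0,0,0,0,-1],[-0.66,-0.92,0,0,0,0,-1]]]'

```text
time: 1.75
position: [0.5508, 0.0602, 0.2923]
tool_rot: [0.277, 3.128, -0.004]
ft_force: [0.2, -0.6, -0.3]
grip_width: 0.007
grip_force: 0.0
```

>>> play_rows --increments '[[[-0.33,-0.46,0,0,0,0,-1],[-0.66,-0.92,0,0,0,0,-1],[-0.66,-0.92,0,0,0,0,-1],[-0.66,-0.92,0,0,0,0,-1]]]'

```text
time: 2.15
position: [0.5992, -0.0381, 0.2917]
tool_rot: [-0.272, -3.129, 0.001]
ft_force: [0.1, 1.4, -0.8]
grip_width: 0.004
grip_force: 0.0
```

>>> play_rows --increments '[[[-0.01,-0.05,0.3,0,0,0,-1],[-0.01,-0.05,0.6,0,0,0,-1],[-0.01,-0.05,1,0,0,0,-1],[-0.01,-0.05,1,0,0,0,-1]]]'

```text
time: 2.55
position: [0.595, -0.0379, 0.1866]
tool_rot: [-0.26, -3.12, -0.001]
ft_force: [-0.6, 0.8, -0.3]
grip_width: 0.006
grip_force: 0.0
```

```bash
python3 - <<'E'
from h import *
a,C=shot("scene","pics/s1.png"); b,D=shot("side","pics/d1.png"); w,W=shot("wrist","pics/w1.png")
a=cv2.resize(a[130:270,200:360],(400,350)); b=cv2.resize(b[130:270,220:380],(400,350))
cv2.imwrite("pics/c1.png",np.hstack([a,b])[...,::-1])
E
```

```text
(no output)
```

View pics/c1.png

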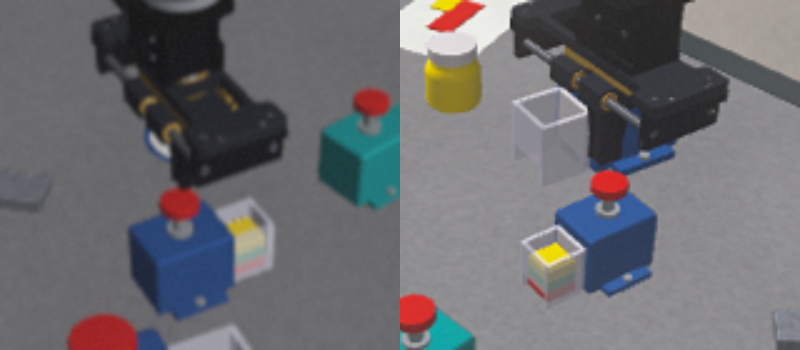

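The fingertips hang just above the red cap in both views: scene crop finger (185,170) over cap (180,195), and side crop finger (610,140) over cap (610,180).

```bash
python3 - <<'E'
from h import *
s=ctrl.get_state(); print(s["position"],s["tool_rot"],s["qd"].round(3) if hasattr(s["qd"],"round") else s["qd"])
R=Ro.from_rotvec(s["tool_rot"]).as_matrix(); t=s["position"]+R[:,2]*.07; print(t, R[:,2], R.T@(np.array([.5996,-.0432,.096])-t))
for n in("scene","side"): print(n,proj(cam(n),t))
E
```

```text
[ 0.59946861 -0.04016131  0.19387756] [2.63354086e-01 3.12883853e+00 1.68756943e-03] [ 0.006 -0.017  0.014 -0.026  0.003 -0.007  0.006]
[ 0.59959281 -0.04009625  0.1238777 ] [ 1.77418748e-03  9.29385114e-04 -9.99997994e-01] [-0.00048147 -0.00309269  0.02787477]
scene [271.65818324 199.99718317]
side [302.92112837 190.99088843]
```

>>> play_rows --increments '[[[0,-0.03,0.12,0,0,0,-1],[0,-0.03,0.24,0,0,0,-1],[0,-0.03,0.32,0,0,0,-1],[0,-0.03,0.38,0,0,0,-1],[0,-0.03,0.44,0,0,0,-1],[0,-0.03,0.5,0,0,0,-1],[0,-0.03,0.53,0,0,0,-1],[0,-0.03,0.53,0,0,0,-1]]]'

```text
time: 3.5
position: [0.5988, -0.0454, 0.1411]
tool_rot: [0.268, 3.129, 0.001]
ft_force: [-3.4, 0.1, 11.1]
grip_width: 0.008
grip_force: 6.0
```

>>> play_rows --increments '[[[0,0,0.01,0,0,0,-1],[0,0,0.02,0,0,0,-1],[0,0,0.02,0,0,0,-1],[0,0,0.02,0,0,0,-1]]]'

```text
time: 3.9
position: [0.5989, -0.0454, 0.141]
tool_rot: [0.268, 3.128, 0.002]
ft_force: [-7.5, 0.1, 21.4]
grip_width: 0.004
grip_force: 10.7
```

It has bottomed out: the force rose from 11 to 21 N with no further motion. Now release straight up.

>>> play_rows --increments '[[[0,0,-0.1,0,0,0,-1],[0,0,-0.2,0,0,0,-1],[0,0,-0.3,0,0,0,-1],[0,0,-0.5,0,0,0,-1],[0,0,-0.8,0,0,0,-1],[0,0,-0.95,0,0,0,-1],[0,0,-0.95,0,0,0,-1],[0,0,-0.95,0,0,0,-1]]]'

```text
time: 4.7
position: [0.5978, -0.045, 0.2314]
tool_rot: [-0.267, -3.129, -0.0]
ft_force: [0.1, -1.2, 0.1]
grip_width: 0.001
grip_force: 0.0
```

```bash
cat >> h.py <<'E'
def redtop(im,C,near,z=.012):
    m=cv2.inRange(cv2.cvtColor(im,cv2.COLOR_RGB2HSV),(0,150,60),(8,255,255))|cv2.inRange(cv2.cvtColor(im,cv2.COLOR_RGB2HSV),(174,150,60),(180,255,255))
    k,l,st,ce=cv2.connectedComponentsWithStats(m)
    i=min((i for i in range(1,k) if st[i,4]>20),key=lambda i:np.hypot(*(ce[i]-near)))
    return ce[i],st[i],ray(C,*ce[i],z)[:2],(l==i).astype(np.uint8)
E
python3 - <<'E'
from h import *
ims=[]
for n in("scene","side"):
    im,C=shot(n,f"pics/{n}2.png"); q=proj(C,[.471,-.022,.008]); r=redtop(im,C,q,.008); print(n,q,r[:3])
    x,y=q.astype(int); ims.append(cv2.resize(im[y-60:y+60,x-70:x+70],(400,343)))
cv2.imwrite("pics/c2.png",np.hstack(ims)[...,::-1])
s=ctrl.get_state();print(s["position"],s["ft_force"],s["time"])
E
```

```text
scene [322.57946993 221.26456915] (array([322.88513514, 221.88513514]), array([315, 216,  17,  13, 148], dtype=int32), array([ 0.47186407, -0.01995303]))
side [253.73735667 254.23254745] (array([254.21428571, 254.25824176]), array([245, 247,  19,  16, 182], dtype=int32), array([ 0.4717005, -0.0227727]))
[ 0.5972953  -0.04495415  0.23047794] [-0.00470332 -0.38185607 -0.55055991] 4.8
```

View pics/c2.png

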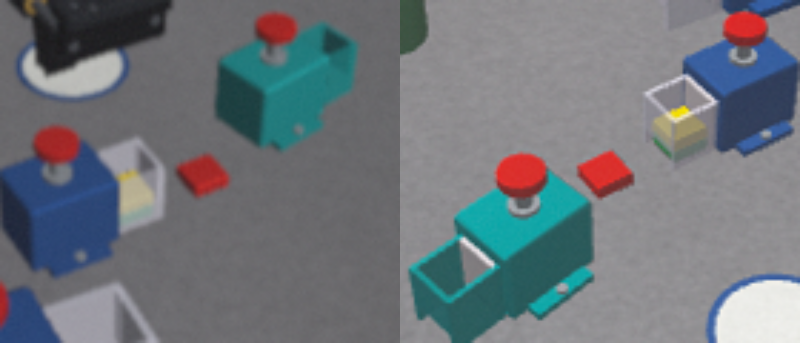

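The red cake lies flat at (0.472, -0.022), green and yellow have dropped in the magazine, and the plunger is back up. Next I bring the fingers astride the cake, opened about 61 mm, with the tool's y along the cake's side.

>>> play_rows --increments '[[[0.4,0,0,0,0,0,0.4],[0.8,0.01,0,0,0,0,0.4],[0.8,0.01,0,0,0,0,0.4],[0.8,0.01,0,0,0,0,0.4]]]'

```text
time: 5.2
position: [0.5186, -0.0302, 0.2314]
tool_rot: [-0.266, -3.129, -0.001]
ft_force: [0.6, 0.8, -0.7]
grip_width: 0.279
grip_force: 0.0
```

>>> play_rows --increments '[[[0.3,0.01,0.1,0,0,0,0.4],[0.48,0.01,0.3,0,0,0,0.4],[0.48,0.01,0.6,0,0,0,0.4],[0.48,0.01,0.9,0,0,0,0.4],[0.48,0.01,1.0,0,0,0,0.4],[0.48,0.01,1.0,0,0,0,0.4],[0.48,0.01,1.0,0,0,0,0.4]]]'

```text
time: 5.9
position: [0.4735, -0.0216, 0.1331]
tool_rot: [0.268, 3.129, -0.0]
ft_force: [0.2, -0.0, 0.3]
grip_width: 0.692
grip_force: 0.0
```

```bash
python3 - <<'E'
from h import *
im,C=shot("wrist","pics/w3.png"); s=ctrl.get_state(); print(s["position"],s["tool_rot"],s["grip_width"])
q=proj(C,[.4718,-.0215,.012]); r=redtop(im,C,q,.012); print(q,r[:3])
R=Ro.from_rotvec(s["tool_rot"]).as_matrix()
c=cv2.boxPoints(cv2.minAreaRect(np.argwhere(r[3])[:,::-1].astype(np.float32)))
P=np.array([ray(C,*p,.012) for p in c]); print(P.round(4)); print((P-s["position"])@R)
E
```

```text
[ 0.47374006 -0.02155429  0.1334884 ] [2.67431586e-01 3.12797160e+00 2.47912479e-04] 0.6968651934864959
[283.38556104 227.0451662 ] (array([282.16432866, 223.93637275]), array([ 260,  202,   45,   45, 1996], dtype=int32), array([ 0.46942077, -0.02193724]))
[[ 0.4515 -0.0339  0.012 ]
 [ 0.4565 -0.0048  0.012 ]
 [ 0.4882 -0.0097  0.012 ]
 [ 0.483  -0.04    0.012 ]]
[[ 0.02010839 -0.01599209  0.12143917]
 [ 0.02009875  0.0135171   0.12144939]
 [-0.0119542   0.01408848  0.12151973]
 [-0.01194839 -0.0166805   0.12150908]]
```

View pics/w3.png

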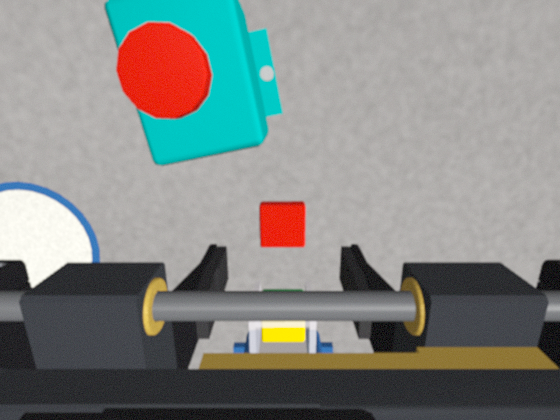

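The wrist view shows the red cake (282,224) square to the tool, centred between the pads and about 4 mm toward tool +x. The paper is at left (30,245) and the turquoise unit at upper left. Now I descend astride the cake.

>>> play_rows --increments '[[[0.04,-0.01,0.15,0,0,0,0.4],[0.04,-0.01,0.3,0,0,0,0.4],[0.04,-0.01,0.45,0,0,0,0.4],[0.04,-0.01,0.55,0,0,0,0.4],[0.04,-0.01,0.585,0,0,0,0.4],[0.04,-0.01,0.585,0,0,0,0.4]]]'

```text
time: 6.55
position: [0.4686, -0.0217, 0.074]
tool_rot: [0.267, 3.13, 0.0]
ft_force: [-0.2, -0.4, 0.5]
grip_width: 0.7
grip_force: 0.0
```

>>> play_rows --increments '[[[0,-0.06,0,0,0,0,0.4],[0,-0.11,0,0,0,0,0.4],[0,-0.14,0,0,0,0,0.4],[0,-0.17,0,0,0,0,0.4],[-0.01,-0.22,0,0,0,0,0.4],[-0.01,-0.28,0,0,0,0,0.4],[-0.02,-0.34,0,0,0,0,0.4],[-0.03,-0.4,0,0,0,0,0.4]]]'

```text
time: 7.35
position: [0.4644, -0.0622, 0.0737]
tool_rot: [-0.268, -3.13, -0.0]
ft_force: [-0.3, 0.3, 0.3]
grip_width: 0.702
grip_force: 0.1
```

>>> play_rows --increments '[[[-0.01,-0.06,0,0,0,0,0.4],[-0.015,-0.12,0,0,0,0,0.4],[-0.02,-0.18,0,0,0,0,0.4],[-0.03,-0.24,0,0,0,0,0.4],[-0.035,-0.3,0,0,0,0,0.4],[-0.04,-0.36,0,0,0,0,0.4],[-0.05,-0.4,0,0,0,0,0.4],[-0.05,-0.4,0,0,0,0,0.4]]]'

```text
time: 8.15
position: [0.4626, -0.1027, 0.0738]
tool_rot: [0.269, 3.13, -0.0]
ft_force: [-0.1, 0.3, 0.4]
grip_width: 0.702
grip_force: 0.0
```

```bash
python3 - <<'E'
from h import *
s=ctrl.get_state(); print(s["position"])
R=Ro.from_rotvec(s["tool_rot"]).as_matrix(); e=np.array(s["position"])+R@[0,.0145,.07]
for n in("scene","side","wrist"):
    im,C=shot(n,f"pics/{n}4.png"); q=proj(C,[e[0],e[1],.01]); r=redtop(im,C,q,.009 if n!="wrist" else .012); print(n,q,r[:3],e)
E
```

```text
[ 0.46258861 -0.10270522  0.07379741]
scene [305.99267423 205.03264856] (array([303.11688312, 205.81818182]), array([297, 201,  11,  12,  77], dtype=int32), array([ 0.47147694, -0.09133536])) [ 0.46507452 -0.08843637  0.00379405]
side [273.16265677 271.33292653] (array([271.12727273, 273.12727273]), array([265, 265,  15,  16, 110], dtype=int32), array([ 0.45918186, -0.0884625 ])) [ 0.46507452 -0.08843637  0.00379405]
wrist [309.80593678 269.21295344] (array([308.98361204, 266.23511706]), array([ 279,  241,   63,   51, 2990], dtype=int32), array([ 0.4622518 , -0.08859745])) [ 0.46507452 -0.08843637  0.00379405]
```

View pics/wrist4.png

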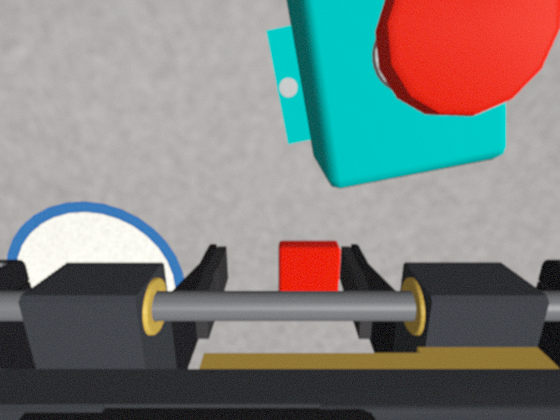

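The cake (309,266) is sliding squarely against the right pad, with the paper ahead at left (95,250). Keep pushing.

>>> play_rows --increments '[[[-0.01,-0.06,0,0,0,0,0.4],[-0.015,-0.12,0,0,0,0,0.4],[-0.02,-0.18,0,0,0,0,0.4],[-0.03,-0.24,0,0,0,0,0.4],[-0.04,-0.3,0,0,0,0,0.4],[-0.045,-0.36,0,0,0,0,0.4],[-0.055,-0.42,0,0,0,0,0.4],[-0.06,-0.48,0,0,0,0,0.4]]]'

```text
time: 9.1
position: [0.4604, -0.1508, 0.0738]
tool_rot: [0.267, 3.13, 0.0]
ft_force: [-0.3, 0.6, -1.4]
grip_width: 0.7
grip_force: 0.1
```

>>> play_rows --increments '[[[-0.01,-0.06,0,0,0,0,0.4],[-0.015,-0.12,0,0,0,0,0.4],[-0.02,-0.18,0,0,0,0,0.4],[-0.03,-0.24,0,0,0,0,0.4],[-0.04,-0.3,0,0,0,0,0.4],[-0.045,-0.36,0,0,0,0,0.4],[-0.055,-0.42,0,0,0,0,0.4],[-0.06,-0.48,0,0,0,0,0.4]]]'

```text
time: 9.9
position: [0.4581, -0.1991, 0.0737]
tool_rot: [0.267, 3.13, 0.0]
ft_force: [-0.6, -1.0, -0.3]
grip_width: 0.701
grip_force: 0.1
```

>>> play_rows --increments '[[[-0.01,-0.06,0,0,0,0,0.4],[-0.02,-0.12,0,0,0,0,0.4],[-0.03,-0.18,0,0,0,0,0.4],[-0.03,-0.21,0,0,0,0,0.4],[-0.03,-0.23,0,0,0,0,0.4],[-0.03,-0.23,0,0,0,0,0.4]]]'

```text
time: 10.5
position: [0.4571, -0.222, 0.0737]
tool_rot: [-0.268, -3.13, 0.0]
ft_force: [0.1, 0.0, 0.4]
grip_width: 0.7
grip_force: 0.0
```

>>> play_rows --increments '[[[0,0.03,0,0,0,0,0.4],[0,0.07,0,0,0,0,0.4],[0,0.07,0,0,0,0,0.4],[0,0.07,-0.2,0,0,0,0.4],[0,0.07,-0.5,0,0,0,0.4],[0,0.07,-0.95,0,0,0,0.4],[0,0.07,-0.95,0,0,0,0.4],[0,0.07,-0.95,0,0,0,0.4]]]'

```text
time: 11.3
position: [0.4591, -0.2147, 0.1698]
tool_rot: [0.266, 3.127, 0.0]
ft_force: [-0.4, 0.5, -1.3]
grip_width: 0.7
grip_force: 0.0
```

```bash
python3 - <<'E'
from h import *
s=ctrl.get_state(); print(s["position"],s["time"])
ims=[]
for n in("scene","side","wrist"):
    im,C=shot(n,f"pics/{n}5.png"); q=proj(C,[.46,-.209,.01]); r=redtop(im,C,q,.009 if n!="wrist" else .012); print(n,q,r[:3])
    x,y=np.clip(proj(C,[.46,-.209,0]).astype(int),(110,80),(449,339)); ims.append(cv2.resize(im[y-60:y+60,x-70:x+70] if n!="wrist" else im,(390,334 if n!="wrist" else 293)))
cv2.imwrite("pics/c5.png",np.hstack([ims[0],ims[1]])[...,::-1])
E
```

```text
[ 0.45911629 -0.21474885  0.16979934] 11.3
scene [276.77508364 180.18527672] (array([276.68686869, 181.64646465]), array([270, 177,  14,  10,  99], dtype=int32), array([ 0.46306276, -0.20537154]))
side [315.8327928  306.83951545] (array([316.12658228, 306.12658228]), array([306, 298,  22,  19, 237], dtype=int32), array([ 0.46233788, -0.20784102]))
wrist [290.60313386 214.87565201] (array([291.40841055, 215.82181041]), array([ 273,  197,   38,   38, 1403], dtype=int32), array([ 0.46022246, -0.20843359]))
```

View pics/c5.png

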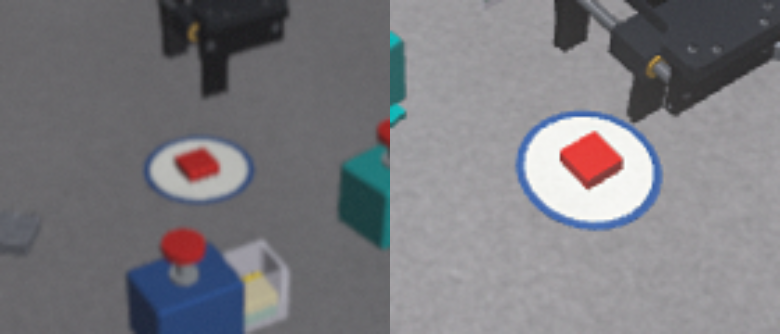

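The red cake lies flat in the middle of the paper (scene crop 197,163; side crop 591,158), and the robot is clear of everything. Handing in.

```bash
python3 -c "
from bench import ctrl
print(ctrl.close_job())"
```

```text
the job is handed in; nothing more can be done
None
```

I pressed the small blue dispenser's plunger once, and the single red cake it ejected now lies flat in the centre of the blue-edged paper; the job is handed in.

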